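Set the gauge blade and hold the spring slide at it

TASK

Take the steel gauge blade out of its wooden stand and push it fully down, to its shoulder, into the slot of the pull gauge that is nearer the pull tab (the outer of the two slots), and let go of it there. Then take the pull tab, draw the spring-return slide out until its pointer is level with the middle of the seated blade, and keep it there: finish while still gripping the tab and holding the slide still against its spring. Leave the jar, the loupe, the polisher and the file alone.

Things in the scene. Friction and masses are not known exactly. Their poses are not given: they have to be found in the camera images.
- blade_head (a point): Centre of the head of the loose steel gauge blade (0.12 kg): a block 16 (x) x 36 (y) x 36 (z) mm, a dark line along y on its top. Under it a flat tongue 6 (x) x 24 (y) x 26 (z) mm, the last 4 mm slimmer. Shoulder (underside of the head) 18 mm, foot 44 mm below this point. z is up; a half turn about z is the same. Starts upright in the stand, head wholly above it.
- blade_stand: Fixed wooden stand, 50 x 50 x 40 mm high, with one loose pocket 11 (x) x 29 (y) mm, 34 mm deep, in the middle of its top for the blade's tongue. Origin: centre of its underside, on the worktop.
- outer_slot (a point): Centre of the mouth of the slot nearer the pull tab, in the flat top (40 mm above the worktop) of the gauge's aluminium block. Slot 8.5 (x) x 26.5 (y) mm, 28 mm deep, chamfered; the blade fits with its own x and y along these. Axes of the fixed gauge: z up, -x the pull direction, y from slide to block. An equal unused slot lies 30 mm along +x. Blade seated: head centre 18 mm above this point.
- pull_gauge: The fixed pull gauge: steel base 150 (x) x 130 (y) x 12 mm; along it at y = 0 the guide of the slide, 38 mm high at most, and beside it at y = 37 to 87 mm the slotted block, 40 mm high. The slide's pointer arm stands 49 mm high, 46 mm to +x of the outer slot at the start. Origin at worktop height, on the slide's line. Same axes as outer_slot.
- pull_tab (a point): Grasp point of the black upright pull tab at the slide's front end, 62 mm above the worktop. Tab: a plate 12 mm thick (x), 44 mm wide (y), from 14 to 78 mm above the worktop, faces square to the pull; this point is 16 mm below its top. Both faces are free above 28 mm. Pulling it along -x draws the slide out. Same axes as outer_slot.
- pointer (a point): Tip of the narrow steel pointer (3 mm wide) on the slide, 46.5 mm above the worktop, over the edge of the block, pointing along +y at the row of slots. It travels with the slide and passes 3 mm clear of the head of a seated blade. Same axes as outer_slot.
- slide (a joint): How far the slide is drawn out (m): 0 = fully in (start), growing as the tab is pulled along -x, end stop 0.075. The pointer is level with the middle of the outer slot at 0.046. A spring pulls it back: 3 N at 0, 1 N more per 10 mm, about 8 N at the outer slot. Let go, it runs back in.
- flux_jar: Loose copper-brown jar with black lid, 48 mm across, 57 mm high, origin at the centre of its underside. Bystander.
- loupe: Loose small black and silver eyeglass, 22 mm across, 14 mm high, origin at the centre of its underside. Bystander.
- polisher: Loose polisher, a rust-red drum on a thin pin, lying, 12 x 51 x 12 mm, origin under its middle. Bystander.
- file_b: Loose small file with a red wooden handle, 17 x 140 x 17 mm, lying at the right front edge, origin under its middle. Bystander.

How it is judged:
On the way, in this order (a step that is already met when the one before it is completed fails the run):
1. the blade is fully down in the outer slot (x of blade_head in the frame of outer_slot between -0.004 and 0.004 m and y of blade_head in the frame of outer_slot between -0.005 and 0.005 m and z of blade_head in the frame of outer_slot below 0.021 m and angle between blade_head's own z axis and vertical below 0.1 rad), for 0.2 s.
2. with the blade seated, the gripped slide is drawn out until its pointer is level with the blade (all of step 1 and value of joint slide between 0.041 and 0.051 m and contact force between the fingers and slide above 1.5 N), for 0.2 s.
At the end, for the whole second after the job is handed in: The blade stands in the outer slot on its shoulder (head centre less than 21 mm above the slot's mouth, within 4 mm along and 5 mm across, upright within 0.1 rad), the slide is drawn out 46 mm within 5 mm and still (under 10 mm/s), and the fingers grip its tab (over 1.5 N) (all of step 2 and velocity of joint slide between -0.01 and 0.01 m/s); the arm keeps its last pose, push and grip.
It fails at once if a bystander (jar, loupe, polisher, file) is shifted by more than 25 mm (distance of any of flux_jar, loupe, polisher, file_b from where it was at the start of the episode above 0.025 m).
It also fails if it takes over 51 s, if anything falls off the work surface, if the arm or the gripper's body presses on something with over 40 N, if the wrist force passes 120 N, or if a joint passes its speed limit or range.

ROBOT

A 6-joint arm with a two-finger parallel gripper is mounted at the origin on a cart in front of the work surface, level with it; the furniture and walls round the work are solid. World frame = base frame: x ahead of the robot, y to its left, z up, the work surface at z = 0. Lengths are in m, angles in rad, forces in N, time in s.
With the tool pointing down it reaches from about 0.35 to 0.775 m from the base axis. Payload 5.5 kg.
Tool frame: the origin (TCP) lies at the very end of the fingers, on their centre line; the grasp point (between the pads) lies env.pinch_z behind it (env.pinch_z is the distance from the TCP to the grasp point, in m); z points along the fingers, y is the line along which they close (so a half turn about z gives the same grasp; the last joint's range is limited). The gripper opens to 85 mm and grips with 20 to 120 N. Pads are 22 mm wide; open, the fingers measure 114 mm over their backs; the gripper's body (76 mm by 85 mm) begins 54 mm behind the grasp point. The pads swing forward as they close: fully open they stand 13 mm farther back than shut.
Start: joints at [-1.415, 0.313, 0.046, 1.304, 0, 1.431], TCP at [0.168, -0.55, 0.231] pointing down, gripper open.
Joint ranges: [-2.76, 2.76], [-0.86, 1.69], [-1.03, 1.26], [-2.2, 2.34], [-1.47, 1.5], [-3.14, 3.14]. Speed limits (rad/s): [2.57, 2.57, 3.14, 3.14, 3.14, 3.14].

INTERFACE

Orientations are given as a unit quaternion [w, x, y, z].
In Python, from workcell import env, eyes gives the robot as it stands.
- The arm moves only by the shell command python3 -m jog 'ROWS' [FORCE]. ROWS is JSON, one flat list of numbers, 7 for each row, row after row: the shift along the world's x, y, z as a fraction of full scale, then the turn, a rotation vector about the world's x, y, z as a fraction of full scale, then the opening, from -1 (shut) to 1 (fully open), so that 0 is half open. A call has 1 to 12 rows; each row is the pose to reach, as a shift and turn from the pose commanded when the call began, turning the shorter way round; what a row does not reach only later rows make up. Full scale, the value 1, is 20 cm for a shift and pi rad for a turn. A row lasts 1/12 s, in which the tool goes at most 41.7 mm and 7.16 degrees, less where a joint would pass 70% of its speed; a pose out of reach is approached as far as the arm can. A call with a number of a shift or a turn outside -1 to 1 is refused whole. A call with a gripper value outside its range is refused whole. The fingers move at their own pace and stop on an object; FORCE is the grip in N (left out, the last holds). Time passes only in rows, so rows that repeat a pose let the fingers close. It gives the time, the measured TCP pose, the force, the opening and the grip force at its end, in the units of the state.
- env.get_state(): the state, without advancing time (a new reading comes with each control period).
- eyes.read_camera(name): name is "scene" or "top" or "wrist"; returns (picture, depth): 400x640x3 uint8, red, green, blue; 400x640 float32, m along the optical axis (not along the pixel's ray), 0 where there is no reading.
- eyes.calibration(name): a dict with "fx", "fy", "cx", "cy" (pixels), "k1" (the pictures are not rectified: a ray, as slopes to the right and down, at radius r is drawn at 1 + k1 r^2 times it, then the intrinsics apply), "R" (3x3) and "t" (3): a world point X has camera coordinates R X + t; the wrist camera has in their place "tool_from_camera" (4x4, takes a point from camera to tool coordinates, whose origin is the TCP and whose axes are the flange's). Camera axes: x right, y down, z forward; pixel columns grow to the right and rows downward; lengths in m; the calibration is good to about 2 mm. A picture is of the moment at which its call begins: read the wrist's pose just before it. calibration takes no time and is no camera call.
- env.hand_in(): hands the job in; it is judged then, once.
The state is a dict: "clock": time; "joint_pos": joint angles; "qvel": joint speeds; "tau": joint torques, N m; "tcp_pos": TCP position; "orientation": TCP orientation; "wrist_force": force on the tool from outside, world axes, zero at the start; "ft_torque": the same for the moment, N m; "finger_gap": finger opening in m; "grip_force": force on a finger pad.
Only numpy, scipy, OpenCV 4.12 (cv2) and the standard library are available. Lean on these libraries where they do the work, as an engineer would, in place of code of your own. Each camera call takes 0.05 s, during which the arm holds its last target. There are 200 camera calls.

## Working session

There is one attempt and no reset: what is moved stays moved. The work goes in short steps, Python scripts to look and compute and a shell command to move; the robot and the scene stay as the last step left them, time stands still between calls to the robot, and variables do not carry over. Pictures are saved under pics/ and viewed, at most 10 in all, crops included, and the job is handed in when it is done.

```bash
mkdir -p pics; cat > h.py <<'E'
import numpy as np, cv2
from workcell import env, eyes
from scipy.spatial.transform import Rotation as Ro
def grab(n):
    s=env.get_state(); p,d=eyes.read_camera(n); c=eyes.calibration(n)
    if n=="wrist":
        q=np.array(s["orientation"]); T=np.eye(4); T[:3,:3]=Ro.from_quat(q[[1,2,3,0]]).as_matrix(); T[:3,3]=s["tcp_pos"]
        W=T@np.array(c["tool_from_camera"])
    else:
        W=np.eye(4); R=np.array(c["R"]); W[:3,:3]=R.T; W[:3,3]=-R.T@np.array(c["t"])
    K=np.array([[c["fx"],0,c["cx"]],[0,c["fy"],c["cy"]],[0,0,1.]])
    vv,uu=np.mgrid[:400,:640]
    xy=cv2.undistortPoints(np.stack([uu,vv],-1).reshape(-1,1,2).astype(float),K,np.array([c["k1"],0,0,0.])).reshape(400,640,2)
    P=np.dstack([xy*d[...,None],d])@W[:3,:3].T+W[:3,3]
    P[d==0]=np.nan
    rays=np.dstack([xy,np.ones((400,640))])@W[:3,:3].T
    return p,d,P,rays,W[:3,3]
def onplane(rays,o,u,v,z): # pixel -> point at height z
    r=rays[int(v),int(u)]; return o+r*(z-o[2])/r[2]
E
python3 - <<'E'
from h import *
print(env.get_state(), env.pinch_z)
for n in("top","scene"):
    p,d,P,r,o=grab(n); np.savez(n+"0.npz",p=p,d=d,P=P,r=r,o=o)
    cv2.imwrite(f"pics/{n}0.png",p[...,::-1]); print(n,o,(d>0).mean())
E
```

```text
{'clock': 0.0, 'joint_pos': array([-1.41453364e+00,  3.13990994e-01,  4.50005163e-02,  1.30360881e+00,
        2.41296631e-05,  1.43120766e+00]), 'qvel': array([-0.00134874, -0.00040012, -0.00019838,  0.00168549, -0.00023412,
       -0.00068718]), 'tau': array([-7.88141188e-04, -4.80629325e+01,  2.98530579e+01,  1.93131482e-02,
       -1.11871020e-04,  2.76541124e-05]), 'tcp_pos': array([ 0.16756866, -0.54951546,  0.23042304]), 'orientation': array([-9.01549516e-04,  9.89078533e-01,  1.47386711e-01,  4.54884615e-06]), 'wrist_force': array([ 0.12078134, -0.33056246, -0.20260082]), 'ft_torque': array([-0.00672615,  0.01976096,  0.01401332]), 'grip_force': 0.0, 'finger_gap': 0.08540141434468314} 0.0187
top [ 0.37465313 -0.0813834   0.93166358] 0.99609375
scene [-0.03836738  0.49185024  0.81093271] 0.99586328125
```

View pics/top0.png

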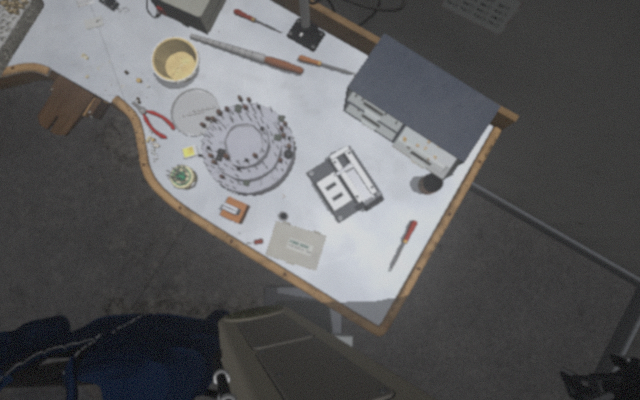

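View pics/scene0.png

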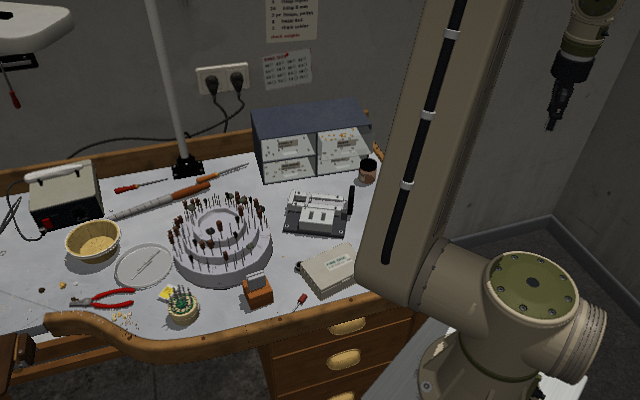

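The top view shows the stand with the blade at (234,210), the gauge at (345,183), loupe (283,216), polisher (258,241), jar (428,184) and file (403,245). In the scene view the black tab is at (351,200). Next I zoom in on the gauge and stand.

```bash
python3 - <<'E'
from h import *
z=np.load("top0.npz");p,P=z["p"],z["P"]
a=cv2.resize(p[135:225,295:395],None,fx=6,fy=6,interpolation=cv2.INTER_CUBIC)
cv2.imwrite("pics/t1.png",a[...,::-1])
np.set_printoptions(precision=3,suppress=True)
for u,v in [(234,210),(230,205),(343,183),(309,178),(349,146),(382,200),(343,220),(283,216),(428,184),(310,245)]: print(u,v,P[v,u])
Z=P[...,2]
for r in range(138,224,3): print(r,' '.join('%3d'%(1000*x) for x in Z[r,300:390:3]))
print(P[196:224:2,220:250:2,2]*1000//1)
E
```

```text
234 210 [0.442 0.119 0.08 ]
230 205 [0.454 0.129 0.076]
343 183 [ 0.519 -0.134  0.014]
309 178 [ 0.532 -0.049  0.003]
349 146 [ 0.614 -0.148  0.012]
382 200 [ 0.471 -0.22   0.08 ]
343 220 [ 0.428 -0.135  0.002]
283 216 [0.435 0.013 0.015]
428 184 [ 0.513 -0.331  0.059]
310 245 [ 0.365 -0.056  0.044]
138   0   2   0  -2   1   2   0   0   0   0   1   0   0   2   0  -1   0   2   3   2   1   0   1   3   0   1   2   3   0   3
141   1   0   1   1   2   0  -2   2   1   3   2   0   3   2   4   2   3   0   0   1   0   1  -1   0  -1   0  -1   1   0   1
144   1   0   0   0   2  -2   2   0   0   2   3  -1   1   1   0   0   3   0   2   0   2   1   0   0   0   2   1   1  -3   1
147   0   4   0   0   0   2   2   0   0   1   0   0   3   1   0  41  39  16  -1   2   3   0   2   3   0   1   0   2   0   0
150   0  -1   1   0   0   0   0   2   0   1  -2   1  30  38  39  41  34  16   0   0   0   0   2   3   4   4   0   2   0   0
153   1   0   0   0   0   1   2   1  -1   4   2  36  41  37  37  15  36  35  14   0   0   1  -1   0   0   0   4   0   4   0
156   0   0   3   1   0   2   1   3   1   3  38  37  38  23  13   9  31  32  36   8   0   0   1   0   1   0   4   1  -2   0
159   0  -1  -1  -1   0   0   1   1   0   0  19  36  34  13  13  14  13  35  34  11   1   2   0   0   1   1   0   1   0   0
162   1  -1   3  -1   2   4   1   2  14  10  14  31  34  35  12  13  13  42  33  34  13   1   1   2   3   0   2  -1   0   1
165   0   0   0  -1   0   0  10  10  14  14  13  12  35  35   9  12  49  48  33  34  12  12   0   1   0   0   1   2   2  -1
168   0   0  -2   3   1  13  14  12  12  12  10  12  23  33  34  51  50  42  26  32  35  15   5   0   3   0   4  -2  -2   5
171  -1   0   3  15  14  13  13  17  14  14  12  11  11  46  49  33  28  28  28  31  35  33  12   1   1   2   0   0   0   2Traceback (most recent call last):
  File "<stdin>", line 8, in <module>
  File "<stdin>", line 8, in <genexpr>
ValueError: cannot convert float NaN to integer
```

View pics/t1.png

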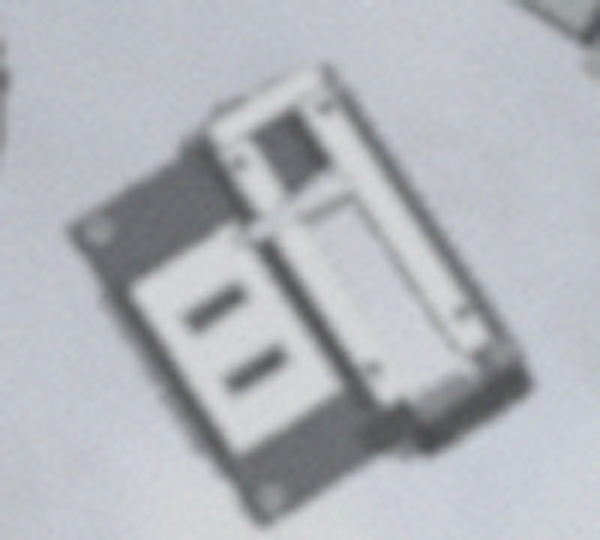

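The crop shows the outer slot at crop (257,370), the inner at (217,309), the tab at about (472,410), and the pointer at about (245,230).

```bash
python3 - <<'E'
from h import *
np.set_printoptions(precision=4,suppress=True,linewidth=200)
z=np.load("top0.npz");p,P,r,o=[z[k] for k in("p","P","r","o")]
def f(u,v,h):
    m=np.array([[(u+.5)/6-.5+295,(v+.5)/6-.5+135]],np.float32)
    q=cv2.remap(r.astype(np.float32),m[:,:1],m[:,1:],cv2.INTER_LINEAR)[0,0]
    return o+q*(h-o[2])/q[2]
a=f(257,370,.04);b=f(217,309,.04);t=f(472,410,.078)
print("outer",a,"inner",b,"tab",t,"pointer",f(245,230,.0465)); d=b-a; print(np.linalg.norm(d),np.degrees(np.arctan2(d[1],d[0])))
w=P[195:225,215:255]; Z=w[...,2]
for lo,hi in((.03,.05),(.068,.085)):
    m=(Z>lo)&(Z<hi); q=w[m][:,:2].astype(np.float32); print(len(q),q.mean(0),cv2.minAreaRect(q))
m=(np.abs(P[...,2]-.04)<.006); m[:140]=0;m[235:]=0;m[:,:300]=0;m[:,395:]=0
w=P[140:230,300:395];Z=w[...,2];m=Z>.066;q=w[m][:,:2].astype(np.float32);print("tab",len(q),q.mean(0),cv2.minAreaRect(q))
big=cv2.resize(p[190:235,210:290],None,fx=8,fy=8,interpolation=cv2.INTER_CUBIC);cv2.imwrite("pics/t2.png",big[...,::-1])
s=env.get_state();print(Ro.from_quat(np.array(s["orientation"])[[1,2,3,0]]).as_matrix())
E
```

```text
outer [ 0.4828 -0.1191  0.04  ] inner [ 0.5072 -0.1027  0.04  ] tab [ 0.4644 -0.1999  0.078 ] pointer [ 0.5384 -0.1132  0.0465]
0.029330806754622653 33.915426313134596
335 [0.4462 0.1257] ((0.4474349915981293, 0.1287880390882492), (0.05113598331809044, 0.049655042588710785), 67.22801971435547)
113 [0.4472 0.1282] ((0.44729357957839966, 0.12869301438331604), (0.036159172654151917, 0.015897776931524277), 66.4102783203125)
tab 109 [ 0.4782 -0.2073] ((0.5208202004432678, -0.22678375244140625), (0.031444571912288666, 0.15737660229206085), 68.14337921142578)
[[ 0.9566  0.2915 -0.0003]
 [ 0.2915 -0.9566  0.0016]
 [ 0.0002 -0.0016 -1.    ]]
```

View pics/t2.png

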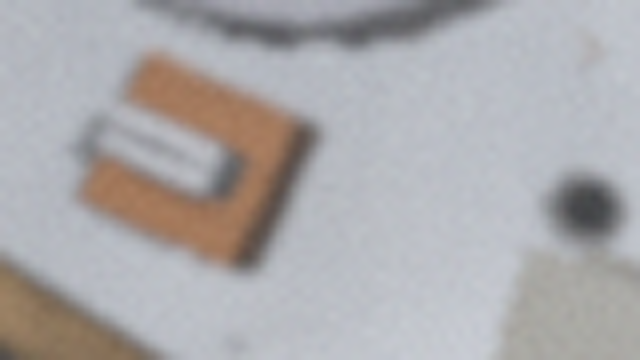

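```bash
A='[.35,.848,-.037,0,0,.0686,0,.35,.848,-.037,0,0,.0686,0,.35,.848,-.037,0,0,.0686,0,.35,.848,-.037,0,0,.0686,0,.35,.848,-.037,0,0,.0686,0,.35,.848,-.037,0,0,.0686,0]' ; python3 -m jog '[0.35,0.848,-0.037,0,0,0.0686,0, 0.35,0.848,-0.037,0,0,0.0686,0, 0.35,0.848,-0.037,0,0,0.0686,0, 0.35,0.848,-0.037,0,0,0.0686,0, 0.35,0.848,-0.037,0,0,0.0686,0, 0.35,0.848,-0.037,0,0,0.0686,0]' 40
```

```text
clock: 0.6
tcp_pos: [0.2383, -0.3762, 0.2237]
orientation: [-0.001, 0.967, 0.255, 0.0]
wrist_force: [-0.7, -0.0, 0.7]
finger_gap: 0.0427
grip_force: 0.0
```

```bash
python3 -m jog '[0.35,0.848,-0.037,0,0,0.0686,0, 0.35,0.848,-0.037,0,0,0.0686,0, 0.35,0.848,-0.037,0,0,0.0686,0, 0.35,0.848,-0.037,0,0,0.0686,0, 0.35,0.848,-0.037,0,0,0.0686,0, 0.35,0.848,-0.037,0,0,0.0686,0]'; python3 -m jog '[0.35,0.848,-0.037,0,0,0.0686,0, 0.35,0.848,-0.037,0,0,0.0686,0, 0.35,0.848,-0.037,0,0,0.0686,0, 0.35,0.848,-0.037,0,0,0.0686,0, 0.35,0.848,-0.037,0,0,0.0686,0, 0.35,0.848,-0.037,0,0,0.0686,0]'; python3 -m jog '[0.35,0.848,-0.037,0,0,0.0686,0, 0.35,0.848,-0.037,0,0,0.0686,0, 0.35,0.848,-0.037,0,0,0.0686,0, 0.35,0.848,-0.037,0,0,0.0686,0, 0.35,0.848,-0.037,0,0,0.0686,0, 0.35,0.848,-0.037,0,0,0.0686,0, 0.35,0.848,-0.037,0,0,0.0686,0, 0.35,0.848,-0.037,0,0,0.0686,0]'
python3 - <<'E'
from h import *
np.set_printoptions(precision=4,suppress=True)
p,d,P,r,o=grab("wrist");cv2.imwrite("pics/w1.png",p[...,::-1])
Z=P[...,2];g=np.hypot(P[...,0]-.447,P[...,1]-.128)<.04
for lo,hi in((.03,.045),(.068,.083)):
    q=P[g&(Z>lo)&(Z<hi)].astype(np.float32);print(len(q),q.mean(0),cv2.minAreaRect(q[:,:2].copy()))
s=env.get_state();R=Ro.from_quat(np.array(s["orientation"])[[1,2,3,0]]).as_matrix();print(o,s["tcp_pos"],R[:,1],np.degrees(np.arctan2(R[1,1],R[0,1])))
E
```

```text
clock: 1.1
tcp_pos: [0.3081, -0.2084, 0.2164]
orientation: [-0.0, 0.934, 0.357, 0.0]
wrist_force: [-0.1, -0.1, -0.3]
finger_gap: 0.0428
grip_force: 0.0
clock: 1.6
tcp_pos: [0.3791, -0.0397, 0.209]
orientation: [0.0, 0.89, 0.456, 0.0]
wrist_force: [-0.5, -0.9, 0.5]
finger_gap: 0.0423
grip_force: 0.0
clock: 2.27
tcp_pos: [0.4478, 0.1267, 0.2014]
orientation: [0.0, 0.837, 0.546, -0.001]
wrist_force: [-0.1, 0.1, -0.6]
finger_gap: 0.0425
grip_force: 0.0
1711 [0.4477 0.1334 0.0413] ((0.4461571276187897, 0.13057725131511688), (0.05053724721074104, 0.049860309809446335), 66.75318145751953)
683 [0.4472 0.1321 0.0772] ((0.4464300572872162, 0.1308661252260208), (0.03615790605545044, 0.01560889557003975), 66.28734588623047)
[0.4755 0.1871 0.3454] [0.4476 0.1266 0.2016] [ 0.9151 -0.4033 -0.0002] -23.78516989516315
```

View pics/w1.png

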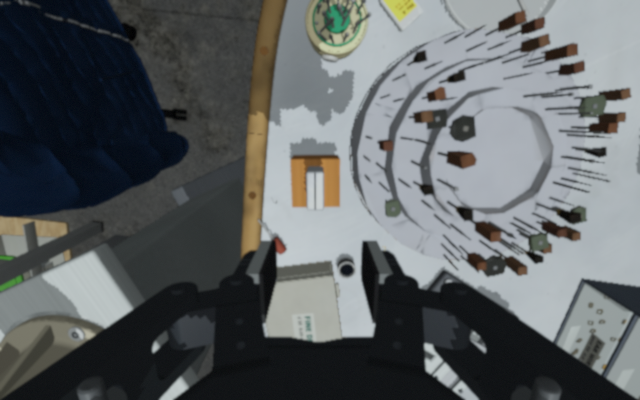

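The wrist view shows the blade head at (315,188), centred between the fingers (the mid-line is at about 318). The depth estimates agree within 2 mm, so I descend and grip.

```bash
python3 -m jog '[-0.004,0.016,-0.2,0,0,0,0, -0.004,0.016,-0.4,0,0,0,0, -0.004,0.016,-0.55,0,0,0,0, -0.004,0.016,-0.65,0,0,0,0, -0.004,0.016,-0.72,0,0,0,0, -0.004,0.016,-0.785,0,0,0,0, -0.004,0.016,-0.785,0,0,0,0, -0.004,0.016,-0.785,0,0,0,0]' 40; python3 -m jog '[0,0,0,0,0,0,-1, 0,0,0,0,0,0,-1, 0,0,0,0,0,0,-1, 0,0,0,0,0,0,-1, 0,0,0,0,0,0,-1, 0,0,0,0,0,0,-1, 0,0,0,0,0,0,-1, 0,0,0,0,0,0,-1]' 50
```

```text
clock: 2.98
tcp_pos: [0.4463, 0.1301, 0.0446]
orientation: [-0.0, 0.838, 0.546, -0.001]
wrist_force: [0.0, -0.4, 0.8]
finger_gap: 0.0427
grip_force: 0.0
clock: 3.65
tcp_pos: [0.4479, 0.1313, 0.046]
orientation: [0.001, 0.837, 0.547, 0.001]
wrist_force: [-1.0, -2.7, 6.3]
finger_gap: 0.0151
grip_force: 49.5
```

```bash
python3 -m jog '[0,0,0.1,0,0,0,-1, 0,0,0.25,0,0,0,-1, 0,0,0.4,0,0,0,-1, 0,0,0.55,0,0,0,-1, 0,0,0.7,0,0,0,-1, 0,0,0.7,0,0,0,-1]'; python3 -m jog '[0.01,-0.1,0,0,0,0.03,-1, 0.04,-0.25,0,0,0,0.06,-1, 0.06,-0.4,0,0,0,0.09,-1, 0.08,-0.5,0,0,0,0.12,-1, 0.09,-0.6,0,0,0,0.15,-1, 0.09,-0.62,0,0,0,0.16,-1]';  python3 -m jog '[0.01,-0.1,0,0,0,0.03,-1, 0.04,-0.25,0,0,0,0.06,-1, 0.06,-0.4,0,0,0,0.09,-1, 0.08,-0.5,0,0,0,0.12,-1, 0.09,-0.6,0,0,0,0.15,-1, 0.09,-0.62,0,0,0,0.16,-1, 0.09,-0.62,0,0,0,0.16,-1, 0.09,-0.62,0,0,0,0.16,-1]'
python3 - <<'E'
from h import *
np.set_printoptions(precision=4,suppress=True)
p,d,P,r,o=grab("wrist");s=env.get_state();np.savez("w2.npz",p=p,d=d,P=P,r=r,o=o);cv2.imwrite("pics/w2.png",p[...,::-1])
R=Ro.from_quat(np.array(s["orientation"])[[1,2,3,0]]).as_matrix();print(o,s["tcp_pos"],R,np.degrees(np.arctan2(R[1,1],R[0,1])),s["finger_gap"],s["wrist_force"])
E
```

```text
clock: 4.15
tcp_pos: [0.45, 0.1321, 0.1908]
orientation: [0.002, 0.837, 0.547, 0.004]
wrist_force: [0.6, 0.3, -1.3]
finger_gap: 0.0151
grip_force: 49.1
clock: 4.65
tcp_pos: [0.4651, 0.0051, 0.1842]
orientation: [0.0, 0.674, 0.739, -0.0]
wrist_force: [-0.8, 1.1, -0.5]
finger_gap: 0.0151
grip_force: 49.0
clock: 5.32
tcp_pos: [0.4824, -0.1164, 0.1841]
orientation: [-0.001, 0.471, 0.882, 0.0]
wrist_force: [-0.2, 0.9, -2.4]
finger_gap: 0.0154
grip_force: 49.0
[ 0.4456 -0.0619  0.3283] [ 0.4824 -0.116   0.1843] [[-0.5575  0.8301 -0.0008]
 [ 0.8301  0.5575  0.0007]
 [ 0.001  -0.0003 -1.    ]] 33.88589821757641 0.015322449993458099 [ 0.0888 -0.5968 -1.1204]
```

View pics/w2.png

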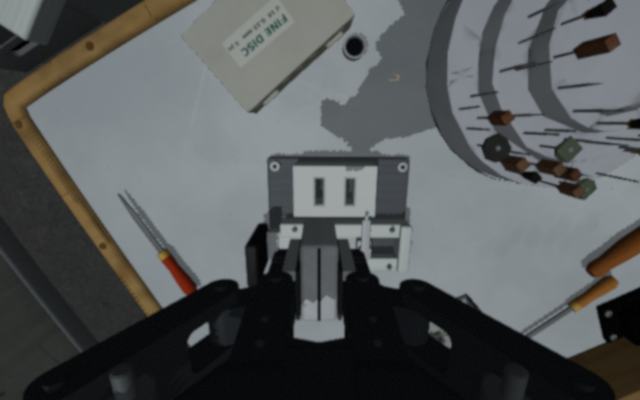

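Seen from the wrist, the outer slot is at (319,191), the inner at (350,191), the tab at (257,250) on the left, and the held head at about (320,265). I measure the slot and the held head in the same wrist frame.

```bash
python3 - <<'E'
from h import *
np.set_printoptions(precision=4,suppress=True,linewidth=200)
z=np.load("w2.npz");p,d,P,r,o=[z[k] for k in("p","d","P","r","o")]
g=cv2.cvtColor(p,cv2.COLOR_RGB2GRAY)
def Q(u,v,h):
    m=np.array([[u,v]],np.float32);q=cv2.remap(r.astype(np.float32),m[:,:1],m[:,1:],cv2.INTER_LINEAR)[0,0];return o+q*(h-o[2])/q[2]
tcp=np.array([.4824,-.116,.1843]);R=np.array([[-.5575,.8301,0],[.8301,.5575,0],[0,0,-1]])
blk=((g[160:220,285:385]>150)*1).astype(np.uint8)
for x0,x1 in((308,333),(338,363)):
    w=g[170:212,x0:x1].astype(float);W=np.clip(150-w,0,None)*(w<125);vv,uu=np.mgrid[170:212,x0:x1];u,v=(uu*W).sum()/W.sum(),(vv*W).sum()/W.sum()
    X=Q(u,v,.04);print(u,v,X,R.T@(X-tcp)); 
    cs=cv2.findContours((w<115).astype(np.uint8),0,2)[0];c=max(cs,key=cv2.contourArea);print(cv2.boundingRect(c),cv2.minAreaRect(c))
c=max(cv2.findContours(blk,0,2)[0],key=cv2.contourArea);print("blk",cv2.boundingRect(c),cv2.minAreaRect(c))
H=P[...,2]; 
for v in range(235,325,6): print(v,(d[v,296:344:4]*1000).round(),g[v,296:344:4])
big=cv2.resize(p[150:330,240:400],None,fx=3.3,fy=3.3,interpolation=cv2.INTER_CUBIC);cv2.imwrite("pics/w3.png",big[...,::-1])
E
```

```text
318.6512662249251 191.02536988290822 [ 0.4829 -0.1176  0.04  ] [-0.0015 -0.0005  0.1443]
(6, 8, 10, 27) ((10.5, 21.0), (26.0, 9.0), 90.0)
349.3942643862799 191.23273173958236 [ 0.5079 -0.101   0.04  ] [-0.0018  0.0295  0.1443]
(7, 8, 10, 27) ((11.5, 21.0), (26.0, 9.0), 90.0)
blk (9, 7, 82, 49) ((49.5, 31.0), (48.0, 81.0), 90.0)
235 [315. 313. 133. 133. 133. 132. 132. 133. 132. 133. 137. 314.] [159 148  50  50  49  49  50  52  52  51 116 159]
241 [144. 132. 126. 125. 126. 125. 126. 126. 125. 126. 128. 144.] [50 37 50 50 50 50 52 51 52 51 48 49]
247 [138. 123. 122. 122. 123. 122. 123. 122. 121. 122. 121. 137.] [49 52 80 81 81 78 72 84 85 85 75 45]
253 [131. 124. 122. 122. 124. 122. 123. 123. 121. 123. 123. 133.] [46 59 88 89 90 81 51 90 91 93 84 37]
259 [126. 123. 123. 123. 123. 124. 122. 124. 124. 123. 123. 125.] [39 56 90 91 90 80 52 90 90 90 81 23]
265 [121. 127. 123. 124. 124. 125. 122. 124. 126. 125. 124. 121.] [28 44 88 90 91 82 51 89 90 91 74  9]
271 [117. 125. 125. 125. 124. 124. 125. 125. 124. 124. 126. 116.] [26 45 89 91 90 81 52 91 91 89 72 14]
277 [117. 125. 126. 126. 125. 
[... 161 characters left out ...]
 91 91 90 72 18]
289 [118. 126. 128. 127. 127. 128. 126. 127. 127. 126. 128. 119.] [20 39 87 92 91 82 54 94 92 91 73 21]
295 [119. 125. 127. 128. 128. 128. 128. 128. 128. 127. 128. 120.] [ 17  37  88  92  91  81  52  99 103  94  77  18]
301 [119. 125. 127. 129. 128. 128. 128. 128. 130. 129. 130. 121.] [ 17  33 125 141 101 124  78 143 144 142  89  20]
307 [122. 125. 128. 128. 129. 130. 130. 129. 128. 130. 130. 121.] [ 17  49 134 148 146 132  89 144 143 140  87  20]
313 [122. 126. 130. 130. 130. 130. 129. 129. 130. 130. 131. 122.] [ 23  58 140 148 148 133  88 143 142 140  95  23]
319 [122. 378. 130. 132. 130. 131. 130. 130. 131. 131. 379. 122.] [ 79 109 133 136 136 125  88 136 134 133 126  80]
```

View pics/w3.png

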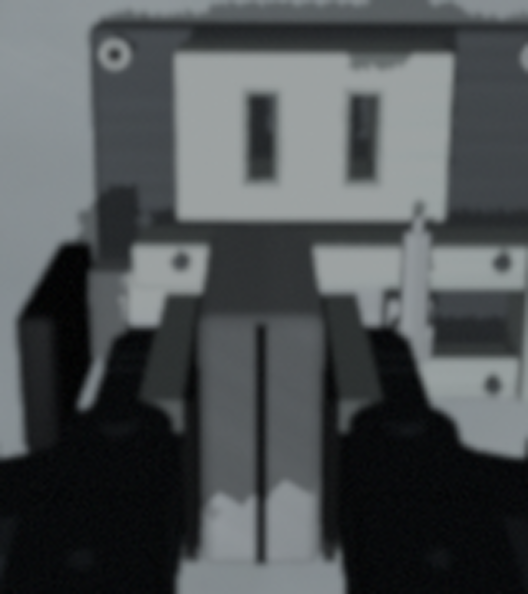

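```bash
cat > head.py <<'E'
from h import *
def head(p,d,P,tcp,R):
    g=cv2.cvtColor(p,cv2.COLOR_RGB2GRAY)
    L=(P-tcp)@R           # tool coords
    q=L[252:316,303:337].reshape(-1,3);A=np.c_[q[:,:2],np.ones(len(q))];c=np.linalg.lstsq(A,q[:,2],rcond=None)[0]
    print("head top plane slopes x,y, z at tcp",c)
    m=np.abs(L[...,2]-(L[...,0]*c[0]+L[...,1]*c[1]+c[2]))<.004
    m[:, :290]=0;m[:,350:]=0;m[:235]=0;m[330:]=0
    k=max(cv2.findContours(cv2.morphologyEx(m.astype(np.uint8),cv2.MORPH_OPEN,np.ones((5,5))),0,2)[0],key=cv2.contourArea)
    M=np.zeros(m.shape,np.uint8);cv2.drawContours(M,[k],-1,1,-1);print(cv2.boundingRect(k))
    w=L[M>0];print("x range",np.percentile(w[:,0],[.5,99.5]),"y range",np.percentile(w[:,1],[.5,99.5]))
    for v in range(255,316,15):
        row=g[v,312:328].astype(float);wt=np.clip(np.median(row)-8-row,0,None);u=(np.arange(312,328)*wt).sum()/wt.sum();print("line",v,u,L[v,int(round(u))])
E
python3 - <<'E'
from head import *
np.set_printoptions(precision=4,suppress=True,linewidth=200)
z=np.load("w2.npz");p,d,P,r,o=[z[k] for k in("p","d","P","r","o")]
q=env.get_state()["orientation"];R=Ro.from_quat(np.array(q)[[1,2,3,0]]).as_matrix()
head(p,d,P,np.array([.4824,-.116,.1843]),R)
E
```

```text
** On entry to DLASCL parameter number  4 had an illegal value
 ** On entry to DLASCL parameter number  4 had an illegal valueTraceback (most recent call last):
  File "<stdin>", line 5, in <module>
  File "head.py", line 5, in head
    q=L[252:316,303:337].reshape(-1,3);A=np.c_[q[:,:2],np.ones(len(q))];c=np.linalg.lstsq(A,q[:,2],rcond=None)[0]
                                                                          ~~~~~~~~~~~~~~~^^^^^^^^^^^^^^^^^^^^^
    x, resids, rank, s = _umath_linalg.lstsq(a, b, rcond,
                         ~~~~~~~~~~~~~~~~~~~^^^^^^^^^^^^^
                                             signature=signature)
                                             ^^^^^^^^^^^^^^^^^^^^
    raise LinAlgError("SVD did not converge in Linear Least Squares")
numpy.linalg.LinAlgError: SVD did not converge in Linear Least Squares
```

```bash
sed -i 's/reshape(-1,3);A/reshape(-1,3);q=q[np.isfinite(q[:,2])];A/' head.py
python3 - <<'E'
from head import *
np.set_printoptions(precision=4,suppress=True,linewidth=200)
z=np.load("w2.npz");p,d,P,r,o=[z[k] for k in("p","d","P","r","o")]
q=env.get_state()["orientation"];R=Ro.from_quat(np.array(q)[[1,2,3,0]]).as_matrix()
head(p,d,P,np.array([.4824,-.116,.1843]),R)
E
```

```text
head top plane slopes x,y, z at tcp [-0.0009  0.0101 -0.0312]
(290, 242, 60, 79)
x range [nan nan] y range [nan nan]
line 255 318.66037735849056 [ 0.0126 -0.0003 -0.031 ]
line 270 318.5925925925926 [ 0.0059 -0.0004 -0.031 ]
line 285 318.6489028213166 [-0.0011 -0.0004 -0.0309]
line 300 318.2994350282486 [-0.008  -0.0008 -0.0315]
line 315 318.67556468172484 [-0.0159 -0.0004 -0.0308]
```

```bash
python3 -m jog '[0.002,-0.003,-0.15,0,0,0,-1, 0.002,-0.003,-0.3,0,0,0,-1, 0.002,-0.003,-0.42,0,0,0,-1, 0.002,-0.003,-0.5,0,0,0,-1, 0.002,-0.003,-0.5,0,0,0,-1, 0.002,-0.003,-0.5,0,0,0,-1]'
python3 - <<'E'
from head import *
np.set_printoptions(precision=4,suppress=True,linewidth=200)
s=env.get_state();p,d,P,r,o=grab("wrist");tcp=s["tcp_pos"];R=Ro.from_quat(np.array(s["orientation"])[[1,2,3,0]]).as_matrix()
np.savez("w4.npz",p=p,d=d,P=P,r=r,o=o,tcp=tcp,R=R)
head(p,d,P,tcp,R)
big=cv2.resize(p[100:340,200:440],None,fx=2.5,fy=2.5,interpolation=cv2.INTER_CUBIC);cv2.imwrite("pics/w4.png",big[...,::-1])
E
```

```text
clock: 5.87
tcp_pos: [0.4823, -0.1159, 0.0842]
orientation: [-0.001, 0.47, 0.883, -0.0]
wrist_force: [1.0, -0.4, -1.4]
finger_gap: 0.0153
grip_force: 49.0
head top plane slopes x,y, z at tcp [-0.0026  0.0138 -0.0313]
(290, 242, 60, 79)
x range [nan nan] y range [nan nan]
line 255 318.575 [ 0.0129 -0.0001 -0.0311]
line 270 318.6167664670659 [ 0.0064 -0.0001 -0.0316]
line 285 318.68674698795184 [-0.0006 -0.0002 -0.0314]
line 300 318.5255474452555 [-0.0075 -0.0002 -0.0319]
line 315 318.68924302788844 [-0.0158 -0.0002 -0.0306]
```

View pics/w4.png

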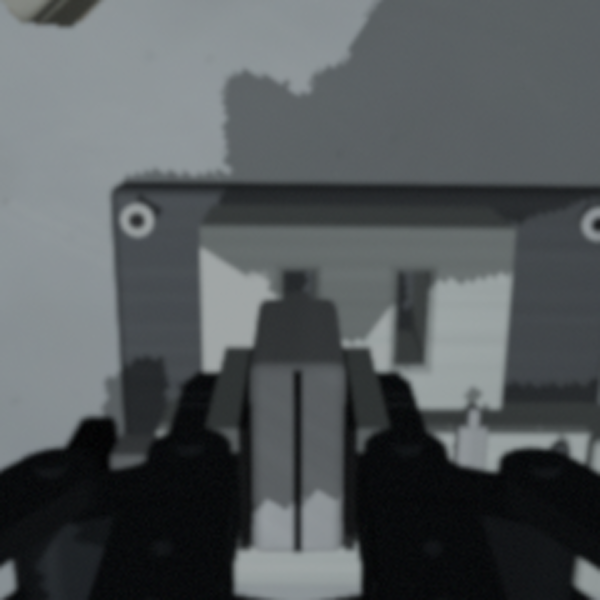

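Only the far end of the outer slot shows beyond the head, at crop (281-317, 268). The inner slot is at crop (395-433, 268-365). I compute the offsets in the tool frame.

```bash
python3 - <<'E'
from h import *
np.set_printoptions(precision=4,suppress=True,linewidth=200)
z=np.load("w4.npz");p,d,P,r,o,tcp,R=[z[k] for k in("p","d","P","r","o","tcp","R")]
g=cv2.cvtColor(p,cv2.COLOR_RGB2GRAY)
def Q(u,v,h=.04):
    m=np.array([[u,v]],np.float32);q=cv2.remap(r.astype(np.float32),m[:,:1],m[:,1:],cv2.INTER_LINEAR)[0,0];return (o+q*(h-o[2])/q[2]-tcp)@R
f=lambda a,b:Q(a/2.5+199.7,b/2.5+99.7)
for n,a,b in(("outer far L",281,269),("outer far R",317,269),("in farL",396,269),("in farR",433,269),("in nearL",396,366),("in nearR",431,366),("block farL",200,226),("farR",517,226),("head far",297,363),("head near",297,549)): print(n,f(a,b) if "head" not in n else Q(a/2.5+199.7,b/2.5+99.7,tcp[2]+.0312))
E
```

```text
outer far L [ 0.0111 -0.0045  0.0442]
outer far R [0.0111 0.0048 0.0442]
in farL [0.0111 0.0252 0.0442]
in farR [0.0111 0.0348 0.0442]
in nearL [-0.016   0.0262  0.0441]
in nearR [-0.016   0.0356  0.0441]
block farL [ 0.0226 -0.0251  0.0443]
farR [0.0225 0.0558 0.0442]
head far [ 0.0173 -0.0003 -0.0312]
head near [-0.0176 -0.0004 -0.0312]
```

```bash
python3 -m jog '[0.006,-0.006,0,0,0,0,-1, 0.006,-0.006,-0.03,0,0,0,-1, 0.006,-0.006,-0.05,0,0,0,-1, 0.006,-0.006,-0.07,0,0,0,-1, 0.006,-0.006,-0.085,0,0,0,-1, 0.006,-0.006,-0.1,0,0,0,-1, 0.006,-0.006,-0.1,0,0,0,-1]'
```

```text
clock: 6.5
tcp_pos: [0.4839, -0.1179, 0.0644]
orientation: [-0.001, 0.47, 0.883, 0.0]
wrist_force: [-0.5, 1.2, -2.5]
finger_gap: 0.015
grip_force: 49.4
```

Foot is 7 mm in with no contact force, so I continue to the shoulder.

```bash
python3 -m jog '[0,0,-0.02,0,0,0,-1, 0,0,-0.04,0,0,0,-1, 0,0,-0.06,0,0,0,-1, 0,0,-0.075,0,0,0,-1, 0,0,-0.085,0,0,0,-1, 0,0,-0.095,0,0,0,-1, 0,0,-0.1,0,0,0,-1, 0,0,-0.1,0,0,0,-1]'
```

```text
clock: 7.17
tcp_pos: [0.4837, -0.1177, 0.046]
orientation: [-0.0, 0.47, 0.883, 0.0]
wrist_force: [-8.1, 5.8, 14.7]
finger_gap: 0.0151
grip_force: 52.1
```

```bash
python3 -m jog '[0,0,-0.008,0,0,0,-1, 0,0,-0.012,0,0,0,-1, 0,0,-0.012,0,0,0,-1]'; python3 -m jog '[0,0,0.012,0,0,0,-1, 0,0,0.012,0,0,0,-0.4, 0,0,0.012,0,0,0,-0.3, 0,0,0.012,0,0,0,-0.3, 0,0,0.012,0,0,0,-0.3, 0,0,0.012,0,0,0,-0.3]'
```

```text
clock: 7.42
tcp_pos: [0.4837, -0.1177, 0.0459]
orientation: [0.0, 0.47, 0.883, 0.0]
wrist_force: [-14.4, 8.2, 35.9]
finger_gap: 0.0153
grip_force: 55.2
clock: 7.92
tcp_pos: [0.4847, -0.1186, 0.0445]
orientation: [0.0, 0.47, 0.883, -0.0]
wrist_force: [-0.1, 0.9, 0.1]
finger_gap: 0.0296
grip_force: 0.0
```

```bash
python3 -m jog '[0,0,0.1,0,0,0,-0.3, 0,0,0.25,0,0,0,-0.3, 0,0,0.4,0,0,0,-0.3, 0,0,0.55,0,0,0,0, -0.05,-0.2,0.6,0,0,0,0, -0.1,-0.4,0.6,0,0,0,0, -0.1,-0.4,0.6,0,0,0,0, -0.1,-0.4,0.6,0,0,0,0]'
python3 - <<'E'
from h import *
np.set_printoptions(precision=4,suppress=True,linewidth=200)
s=env.get_state();p,d,P,r,o=grab("wrist");tcp=s["tcp_pos"];R=Ro.from_quat(np.array(s["orientation"])[[1,2,3,0]]).as_matrix()
np.savez("w5.npz",p=p,d=d,P=P,r=r,o=o,tcp=tcp,R=R);cv2.imwrite("pics/w5.png",p[...,::-1]);print(tcp)
g=np.hypot(P[...,0]-.484,P[...,1]+.118)<.028
q=P[g&(P[...,2]>.06)];print("head",len(q),np.median(q,0),cv2.minAreaRect(q[:,:2].astype(np.float32)))
q=P[g&(abs(P[...,2]-.04)<.006)];print("block z",np.median(q[:,2]))
g=np.hypot(P[...,0]-.4644,P[...,1]+.2)<.04
q=P[g&(P[...,2]>.068)&(P[...,2]<.09)];print("tab",len(q),np.median(q,0),cv2.minAreaRect(q[:,:2].astype(np.float32)))
E
```

```text
clock: 8.58
tcp_pos: [0.4642, -0.2004, 0.1647]
orientation: [0.0, 0.472, 0.882, -0.0]
wrist_force: [-0.2, 0.2, -0.3]
finger_gap: 0.0425
grip_force: 0.0
[ 0.4642 -0.2004  0.1647]
head 1229 [ 0.4824 -0.1189  0.0772] ((0.48382362723350525, -0.11844217777252197), (0.016256995499134064, 0.03559230640530586), 33.804927825927734)
block z 0.041455345686405354
tab 793 [ 0.4648 -0.2012  0.079 ] ((0.46603068709373474, -0.20253849029541016), (0.011836126446723938, 0.042788710445165634), 33.33372497558594)
```

View pics/w5.png

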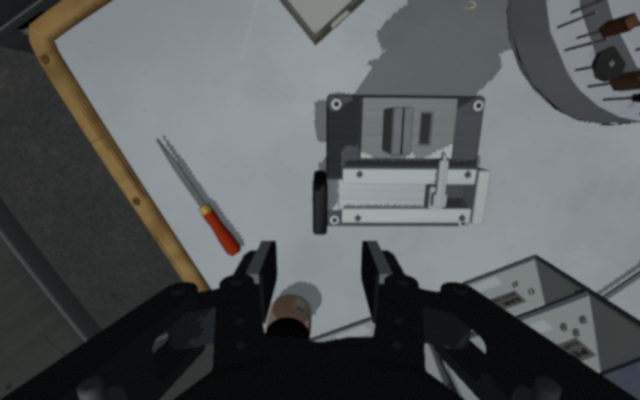

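The blade is seated, with its head top 36 mm above the block. The tab is at (320,202), measured centre (0.466,-0.2025). Before descending I check clearance to the cabinet.

```bash
python3 - <<'E'
from h import *
np.set_printoptions(precision=3,suppress=True)
z=np.load("top0.npz");P=z["P"];c=np.array([.466,-.2025])
D=np.hypot(*(P[...,:2]-c).transpose(2,0,1))
for h in(.09,.12,.16,.2):
    m=(P[...,2]>h)&(P[...,2]<.4)&(P[...,0]>.3)&(P[...,1]<-.1);i=np.nanargmin(np.where(m,D,9));print(h,D.flat[i],P.reshape(-1,3)[i])
E
```

```text
0.09 0.12298915712808041 [ 0.556 -0.286  0.101]
0.12 0.13035830766025022 [ 0.572 -0.279  0.122]
0.16 0.4601197157264724 [ 0.859 -0.442  0.224]
0.2 0.4601197157264724 [ 0.859 -0.442  0.224]
```

```bash
python3 -m jog '[0.009,-0.01,-0.15,0,0,0,0, 0.009,-0.01,-0.3,0,0,0,0, 0.009,-0.01,-0.42,0,0,0,0, 0.009,-0.01,-0.5,0,0,0,0, 0.009,-0.01,-0.56,0,0,0,0, 0.009,-0.01,-0.593,0,0,0,0, 0.009,-0.01,-0.593,0,0,0,0]'; python3 -m jog '[0,0,0,0,0,0,-1, 0,0,0,0,0,0,-1, 0,0,0,0,0,0,-1, 0,0,0,0,0,0,-1, 0,0,0,0,0,0,-1, 0,0,0,0,0,0,-1, 0,0,0,0,0,0,-1, 0,0,0,0,0,0,-1]' 60
```

```text
clock: 9.22
tcp_pos: [0.4651, -0.1984, 0.0443]
orientation: [-0.002, 0.469, 0.883, 0.0]
wrist_force: [-0.3, 0.5, 0.2]
finger_gap: 0.0425
grip_force: 0.0
clock: 9.88
tcp_pos: [0.4656, -0.2013, 0.0472]
orientation: [0.0, 0.471, 0.882, -0.001]
wrist_force: [-4.3, -2.8, 2.2]
finger_gap: 0.0111
grip_force: 58.8
```

```bash
python3 -m jog '[-0.02,-0.013,0,0,0,0,-1, -0.045,-0.03,0,0,0,0,-1, -0.07,-0.046,0,0,0,0,-1, -0.095,-0.063,0,0,0,0,-1, -0.12,-0.08,0,0,0,0,-1, -0.145,-0.096,0,0,0,0,-1, -0.165,-0.11,0,0,0,0,-1, -0.18,-0.12,0,0,0,0,-1, -0.192,-0.127,0,0,0,0,-1, -0.192,-0.127,0,0,0,0,-1, -0.192,-0.127,0,0,0,0,-1, -0.192,-0.127,0,0,0,0,-1]'
python3 - <<'E'
from h import *
np.set_printoptions(precision=4,suppress=True,linewidth=200)
s=env.get_state();p,d,P,r,o=grab("wrist");t=s["tcp_pos"];print(t,s["qvel"])
D=t[:2]-np.array([.4656,-.2013]);print("travel",D@[-.832,-.555])
t,_,PT,rr,oo=grab("top")
np.savez("w6.npz",p=p,d=d,P=P,r=r,o=o,tp=t,rr=rr,oo=oo)
a=cv2.resize(p[100:300,200:440],None,fx=2.5,fy=2.5,interpolation=cv2.INTER_CUBIC);cv2.imwrite("pics/w6.png",a[...,::-1])
E
```

```text
clock: 10.88
tcp_pos: [0.4291, -0.2255, 0.0471]
orientation: [0.002, 0.47, 0.883, 0.001]
wrist_force: [5.1, 4.9, 2.2]
finger_gap: 0.0109
grip_force: 59.4
[ 0.4291 -0.2255  0.0471] [ 0.003   0.0017 -0.0003 -0.0009  0.0002 -0.0004]
travel 0.04375956250057373
```

View pics/w6.png

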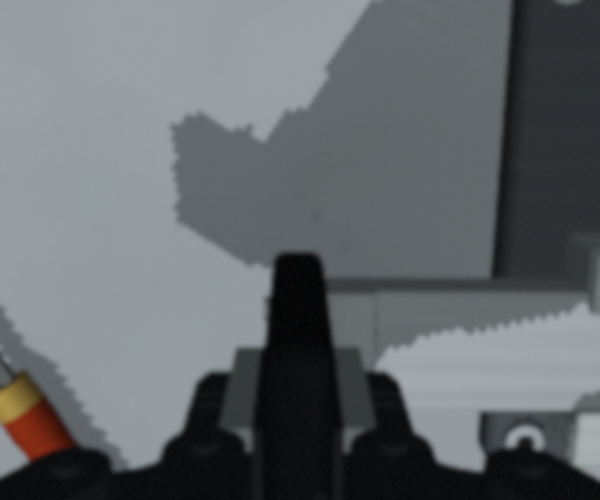

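The tab is held between the pads at crop (297,400). I measure the pointer against the head numerically.

```bash
python3 - <<'E'
from h import *
np.set_printoptions(precision=4,suppress=True,linewidth=220)
z=np.load("w6.npz");p,P=z["p"],z["P"];g=cv2.cvtColor(p,cv2.COLOR_RGB2GRAY)
a=np.radians(33.6);ex=np.array([np.cos(a),np.sin(a)]);ey=np.array([-ex[1],ex[0]])
L=P[...,:2]-np.array([.4837,-.1182]);X=L@ex;Y=L@ey;Z=P[...,2]
m=(Z>.066)&(Z<.09)&(abs(X)<.02)&(abs(Y)<.028);q=np.c_[X[m],Y[m]].astype(np.float32);print("head",len(q),cv2.minAreaRect(q) if len(q) else 0)
print("X pct",np.percentile(X[m],[1,50,99]),"Y",np.percentile(Y[m],[1,99]))
for y in range(-50,-18,4):
    n=(Z>.0435)&(Z<.056)&(abs(X)<.07)&(abs(Y*1000-y-2)<2)
    print(y,n.sum(),np.percentile(X[n],[5,50,95])*1000 if n.any() else "")
E
```

```text
head 5350 ((-0.0005400422960519791, -0.0005099344998598099), (0.03614836186170578, 0.018177175894379616), 89.94823455810547)
X pct [-0.0089 -0.0049  0.0073] Y [-0.0178  0.017 ]
-50 138 [-2.321   0.6665  4.9289]
-46 129 [-2.449   0.4918  4.8588]
-42 139 [-2.4917  0.4776  4.7791]
-38 143 [-2.6392  0.3974  4.6625]
-34 147 [-2.4927  0.4469  5.1277]
-30 153 [-2.5252  0.114   4.742 ]
-26 96 [-1.2445  1.0698  3.8965]
-22 37 [-6.7557  1.1128  2.9787]
```

```bash
python3 -m jog '[-0.007,-0.005,0,0,0,0,-1, -0.007,-0.005,0,0,0,0,-1, -0.007,-0.005,0,0,0,0,-1, -0.007,-0.005,0,0,0,0,-1, -0.007,-0.005,0,0,0,0,-1, -0.007,-0.005,0,0,0,0,-1]'
python3 - <<'E'
from h import *
s=env.get_state();print("travel",(s["tcp_pos"][:2]-np.array([.4656,-.2013]))@[-.832,-.555],s["grip_force"],abs(s["qvel"]).max())
print(env.hand_in())
E
```

```text
clock: 11.48
tcp_pos: [0.4278, -0.2263, 0.0471]
orientation: [0.002, 0.47, 0.883, 0.001]
wrist_force: [5.4, 5.8, 2.1]
finger_gap: 0.011
grip_force: 59.3
travel 0.045320506947796366 59.34670329093933 0.0013978624881217801
the job is handed in; nothing more can be done
None
```

The job is handed in: the blade is seated in the outer slot and released, and the tab is still gripped at about 59 N with the slide held still at about 45 mm (target 46 ± 5 mm); the hand-in gave no verdict.

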